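# Touch-test the primer on the paint spoon

### The job

See whether the primer has dried: in the drying stand, rest your fingertips lightly, from above, on the rounded back of the bowl of the grey test spoon for about a second, then lift your hand off and well clear of it. The spoon is thin and only clipped in, so do not bend it hard, grip it or pull its wire up; the model parts clipped next to it are still wet and must not be touched, nor any clip, and nothing lying on the bench may be shifted.

Things in the scene. Friction and masses are not known exactly. Their poses are not given: they have to be found in the camera images.
- spoon_bowl: bowl of the plastic test spoon in grey primer, held level by its clip, rounded back up, among four grey model parts at one of five places in the stand. Oval 66 mm long (x), 43 wide (y), domed 11 high. Origin: its crown (highest point, mid-bowl), 0.12 to 0.15 m above the bench; z up, +x to the handle (jaws 83 mm away). Pressed at the crown it springs down about 3.6 mm per N and comes back
- spoon (a joint): bend of the spoon at its clip, rad: 0 as it hangs free, positive with the bowl pressed down (0.1 is about 8 mm at the crown), negative with the bowl lifted
- spoon_stick (a joint): how far the spoon's wire has been pulled up out of its hole, m: 0 as it stands
- spoon_clip: the small steel alligator clip (43 mm long, 9 mm wide) at the end of the spoon's wire that holds the handle. Origin on the wire's axis at its foot, like the wires below; the jaws end 63 mm to -x and 120 mm up; z up
- stand: drying stand: pale drilled wooden block, 80 (x) x 400 (y) x 35 mm high, fixed. Origin: centre of its underside, 3 mm above the bench; x away from the robot, y along the row, z up. Five bent wires stand 80 mm apart along y and hold their parts out over its front (-x), about 0.12 m up; nothing on them is higher than 0.18 m; a neighbour's part is at least 50 mm from the spoon's crown
- wing_stick: wire and clip with a tapered aircraft wing half (112 mm long, 46 mm wide at the root), 116 mm up. Origin: on the wire's axis, level with the stand's underside give or take 12 mm; z up, the part reaches to -x. Grey primer, still wet: must not be touched.
- tank_stick: wire and clip with a teardrop drop tank (91 mm long, 22 mm thick), 112 mm up. Origin: on the wire's axis, level with the stand's underside give or take 12 mm; z up, the part reaches to -x. Grey primer, still wet: must not be touched.
- prop_stick: wire and clip with a three-bladed propeller (74 mm across, upright disc 81 mm in front of the wire), 118 mm up. Origin: on the wire's axis, level with the stand's underside give or take 12 mm; z up, the part reaches to -x. Grey primer, still wet: must not be touched.
- cockpit_stick: wire and clip with a small cockpit tub (68 x 27 mm, 27 mm high, seat and instrument panel), 110 mm up. Origin: on the wire's axis, level with the stand's underside give or take 12 mm; z up, the part reaches to -x. Grey primer, still wet: must not be touched.
- jar_a: loose paint jar with white cap, 33 mm across, 42 mm tall, in front of the stand; origin under its centre
- jar_b: second loose paint jar, same size, in front of the stand; origin under its centre
- cement: loose square glass cement bottle 40 x 40 mm with white cap, 77 mm tall; origin under its centre
- fuselage_half: loose bare grey aircraft fuselage half, 190 x 50 x 15 mm, lying on the mat; origin under its middle
- bare_spoon: loose unpainted white plastic spoon lying on the mat, 145 mm long; not the one to be touched; origin under its bowl
- hobby_knife: loose hobby knife, 126 mm long, 10 mm thick, lying on the mat; origin under its middle
- sanding_stick: loose sanding stick 150 x 18 x 4 mm lying on the mat under the clipped parts; origin under its middle

How it is judged:
By the outcome, as a careful person would: the job done as asked, in the order asked, and still so for the second after the job is handed in, with the robot touching nothing.
It also fails if it takes over 32 s, if anything falls off the work surface, if the arm or the gripper's body presses on something with over 40 N, if the wrist force passes 120 N, or if a joint passes its speed limit or range.

### The arm

A 7-joint arm with a two-finger parallel gripper is mounted at the origin on the work surface. World frame = base frame: x ahead of the robot, y to its left, z up, the work surface at z = 0. Lengths are in m, angles in rad, forces in N, time in s.
With the tool pointing down it reaches from about 0.4 to 0.9 m from the base axis. Payload 5.5 kg.
Tool frame: the origin (TCP) lies midway between the tips of the shut fingers; the grasp point (between the pads) lies 19 mm behind it (manip.grip_depth is the distance from the TCP to the grasp point, in m); z points along the fingers, x is the direction in which the jaws open and shut, and the axes are right-handed (so a half turn about z gives the same grasp; the last joint's range is limited). The gripper opens to 92 mm and grips with 3 to 60 N. Pads are 19 mm wide; open, the fingers measure 130 mm over their backs; the gripper's body (75 mm by 190 mm) begins 47 mm behind the grasp point.
Start: joints at [-0.977, 0.501, -0.427, 1.55, 0.221, 1.138, -0.21], TCP at [0.211, 0.615, 0.2] pointing down, gripper open.
Joint ranges: [-2.88, 2.88], [-0.31, 2.03], [-1.54, 1.56], [0.2, 2.42], [-1.41, 4.55], [0.19, 2.02], [-2.57, 2.57]. Speed limits (rad/s): [2.57, 2.57, 3.14, 3.14, 3.14, 3.14, 3.14].

### API

Orientations are given as a unit quaternion [x, y, z, w].
In Python, from bench import manip, effector, viewer gives the robot as it stands. Calls block until the motion is done:
- manip.move_pose(position, orientation): joint-space move of the TCP to a pose.
- manip.servo_line(position, ori=None, vel=0.15): straight line of the TCP; ori=None keeps the orientation; vel is the mean speed in m/s.
- manip.movej(angles): joint-space move.
- effector.open_jaws() and effector.close(f_grip=None): open the fingers fully, or close them until they stop; f_grip is the grip in N (None keeps the last).
- manip.sleep(seconds).
- manip.solve_ik(position, orientation): joint angles nearest the present ones, or None.
- viewer.get_image(name): name is "scene" or "top" or "wrist"; returns the picture (384x512x3 uint8, red, green, blue); there is no depth.
- viewer.get_calibration(name): a dict with "vfov" (degrees; the focal length in pixels is half the picture's height over the tangent of half this angle, whatever the lens; pixels are square), "cx", "cy" (the principal point, pixels), "eye" and "attitude" of the camera in the world. Camera axes: x right, y down, z forward; pixel columns grow to the right and rows downward; lengths in m; the calibration is good to about 2 mm. A picture is of the moment at which its call begins: read the wrist's pose just before it. get_calibration takes no time and is no camera call; for the wrist camera it gives the pose at the moment of the call.
A pose or a line that the arm cannot do raises manip.PlanningError and nothing moves.
- manip.hand_in(): hands the job in, once; it reports no verdict.
Readings, each from a call of its own:
- manip.current_clock(): time.
- manip.current_q(): joint angles.
- manip.current_joint_velocities(): joint speeds.
- manip.current_tau(): joint torques, N m.
- manip.current_tool_pos(): TCP position.
- manip.current_tcp_rot(): TCP orientation.
- manip.current_force(): force on the tool from outside, world axes, zero at the start.
- manip.current_wrist_torque(): the same for the moment, N m.
- manip.current_finger_gap(): finger opening in m.
Only numpy, scipy, OpenCV 4.12 (cv2) and the standard library are available. Lean on these libraries where they do the work, as an engineer would, in place of code of your own. Each camera call takes 0.05 s, during which the arm holds its last target. There are 200 camera calls.

## Working session

There is one attempt and no reset: what is moved stays moved. The work goes in short steps, each a Python script; the robot and the scene stay as the last script left them, time stands still between calls to the robot, and variables do not carry over. Pictures are saved under pics/ and viewed, about 8 in all and at most 12, crops included, and the job is handed in when it is done.

```bash
mkdir -p pics; ls; python3 - <<'E'
from bench import manip, effector, viewer
import cv2
for n in ["scene","top","wrist"]:
    print(n,viewer.get_calibration(n))
    cv2.imwrite(f"pics/{n}0.png",viewer.get_image(n)[:,:,::-1])
print(manip.current_clock(),manip.current_tcp_rot(),manip.current_tool_pos(),manip.current_finger_gap())
E
```

```text
pics
scene {'vfov': 52.37947344846642, 'cx': 251.98344507702438, 'cy': 191.77222769373512, 'eye': array([0.83575427, 0.48561766, 0.88952285]), 'attitude': array([ 0.24894083,  0.91913499, -0.29406113, -0.0821425 ])}
top {'vfov': 45.70119275000541, 'cx': 251.65882386544436, 'cy': 198.78266651675875, 'eye': array([ 0.29744692, -0.02082255,  1.50200796]), 'attitude': array([ 0.71792728, -0.68857489,  0.07294332, -0.07158427])}
wrist {'vfov': 62.1313660950403, 'cx': 258.75992695364187, 'cy': 194.35431946385341, 'eye': array([0.13862043, 0.63961986, 0.38447528]), 'attitude': array([0.80570426, 0.57486738, 0.08210274, 0.11673591])}
0.15 [ 8.13859775e-01  5.81060844e-01 -6.26089747e-04  4.13821774e-04] [0.21096594 0.61420706 0.19932898] 0.09171149606465044
```

View pics/scene0.png

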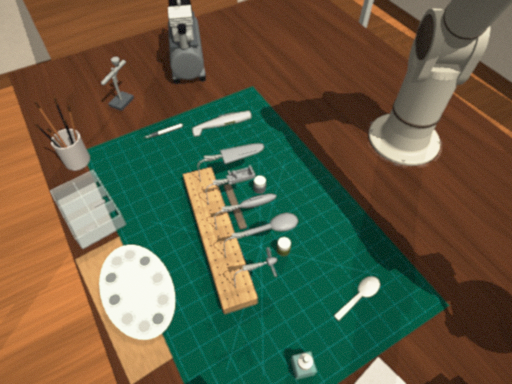

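View pics/top0.png

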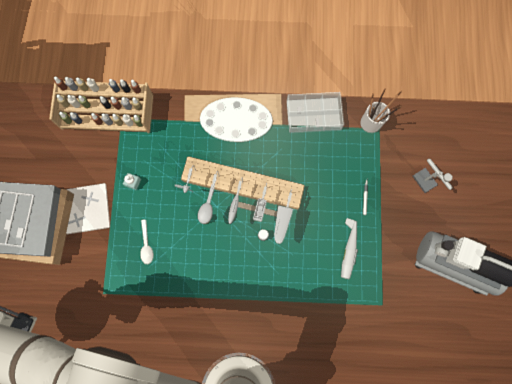

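Spoon bowl is at about (285,223) in the scene view and (206,213) in the top view. The propeller is beside it at top (185,187) and the drop tank at top (233,210). A jar is near it in the scene view at (285,245), hidden in the top view.

```bash
cat > h.py <<'E'
import numpy as np, cv2
from scipy.spatial.transform import Rotation as R
def ray(c,u,v):
    f=192/np.tan(np.radians(c['vfov'])/2)
    d=np.array([(u-c['cx'])/f,(v-c['cy'])/f,1.])
    d=R.from_quat(c['attitude']).apply(d); return np.array(c['eye']),d/np.linalg.norm(d)
def plane(c,u,v,z):
    o,d=ray(c,u,v); return o+d*(z-o[2])/d[2]
def tri(r1,r2):
    A=np.array([r1[1],-r2[1]]).T
    s=np.linalg.lstsq(A,r2[0]-r1[0],rcond=None)[0]
    a,b=r1[0]+s[0]*r1[1],r2[0]+s[1]*r2[1]
    return (a+b)/2,np.linalg.norm(a-b)
def proj(c,p):
    f=192/np.tan(np.radians(c['vfov'])/2)
    q=R.from_quat(c['attitude']).inv().apply(np.array(p)-c['eye']); return q[0]/q[2]*f+c['cx'],q[1]/q[2]*f+c['cy']
def bowl(im,u,v,k,r=40,smax=60,vmin=70):
    "opened low-saturation blob nearest u,v (im RGB): centroid, ellipse"
    hsv=cv2.cvtColor(im,cv2.COLOR_RGB2HSV)
    m=((hsv[...,1]<smax)&(hsv[...,2]>vmin)).astype(np.uint8)
    m=cv2.morphologyEx(m,cv2.MORPH_OPEN,cv2.getStructuringElement(cv2.MORPH_ELLIPSE,(k,k)))
    n,l,s,c=cv2.connectedComponentsWithStats(m)
    i=1+np.argmin(np.hypot(*(c[1:]-[u,v]).T))
    cs,_=cv2.findContours((l==i).astype(np.uint8),cv2.RETR_EXTERNAL,cv2.CHAIN_APPROX_NONE)
    return c[i],s[i],cv2.fitEllipse(cs[0])
E
python3 - <<'E'
from bench import viewer
from h import *
cs,ct=[viewer.get_calibration(n) for n in("scene","top")]
ims,imt=[cv2.imread(f"pics/{n}0.png")[:,:,::-1].copy() for n in("scene","top")]
bs=bowl(ims,285,223,9);bt=bowl(imt,206,213,7);print(bs,bt)
p,e=tri(ray(cs,*bs[0]),ray(ct,*bt[0]));print("bowl",p,e, plane(ct,*bt[0],.135),plane(cs,*bs[0],.135))
# stand corners top face z=.038 by top view
hsv=cv2.cvtColor(imt,cv2.COLOR_RGB2HSV)[140:215,170:315]
m=((hsv[...,0]<25)&(hsv[...,1]>70)&(hsv[...,2]>120)).astype(np.uint8)
n,l,s,c=cv2.connectedComponentsWithStats(cv2.morphologyEx(m,cv2.MORPH_CLOSE,np.ones((7,7))))
i=1+np.argmax(s[1:,4]);rc=cv2.minAreaRect(np.argwhere(l==i)[:,::-1].astype(np.float32))
b=cv2.boxPoints(rc)+[170,140]
for q in b: print("stand",q,plane(ct,*q,.038))
a=cv2.resize(ims[180:300,200:330],None,fx=4.6,fy=4.6,interpolation=2)
bb=cv2.resize(imt[145:260,165:320],None,fx=4.6,fy=4.6,interpolation=2)
cv2.imwrite("pics/c1.png",a[...,::-1]);cv2.imwrite("pics/c2.png",bb[...,::-1])
E
```

```text
(array([283.37721519, 221.84556962]), array([269, 213,  29,  18, 395], dtype=int32), ((283.45513916015625, 221.79209899902344), (16.40142059326172, 28.34801483154297), 76.65629577636719)) (array([204.91566265, 213.10843373]), array([198, 202,  15,  22, 249], dtype=int32), ((204.8958740234375, 213.1225128173828), (13.603083610534668, 21.078346252441406), 13.070917129516602))
bowl [0.53424461 0.12342802 0.12002836] 0.0024219183056815685 [0.53081192 0.12269361 0.135     ] [0.54093802 0.12962026 0.135     ]
stand [180.39921951 180.46321869] [0.653281   0.22058843 0.038     ]
stand [186.39584732 155.87703705] [0.7386271  0.20673864 0.038     ]
stand [304.46940613 184.67546844] [ 0.65643643 -0.18978789  0.038     ]
stand [298.47277832 209.26165009] [ 0.57299066 -0.17164067  0.038     ]
```

View pics/c1.png

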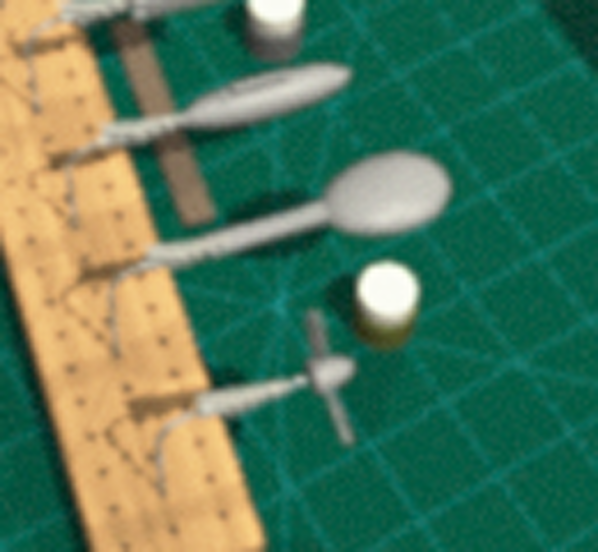

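The close-up shows the bowl clear at scene (284,222), with the handle running to its clip at about (240,235). The jar is below and beside it, and the tank and propeller are on either side. Next I'll hover with the jaws shut and look with the wrist camera.

```bash
python3 - <<'E'
from bench import manip, effector, viewer
from h import *
cs=viewer.get_calibration("scene")
a=plane(cs,284.3,222,.123);b=plane(cs,240.2,235.4,.123);d=(b-a)[:2];yaw=np.arctan2(d[1],d[0]);print("yaw",np.degrees(yaw),np.linalg.norm(d))
c=viewer.get_calibration("wrist");T=R.from_quat(manip.current_tcp_rot())
print("cam in tool",T.inv().apply(c['eye']-manip.current_tool_pos()), T.inv().apply(R.from_quat(c['attitude']).apply([0,0,1])))
effector.close(5)
p=manip.current_tool_pos();manip.servo_line([p[0],p[1],.30],vel=.3)
yaw=np.radians(-11.5)
best=None
for k in (0,np.pi):
    q=(R.from_euler('z',yaw+k)*R.from_euler('x',np.pi)).as_quat()
    s=manip.solve_ik([.535,.124,.28],q)
    print(k,s)
    if s is not None:
        m=np.abs(np.array(s)-manip.current_q()).max()
        if best is None or m<best[0]: best=(m,q)
manip.move_pose([.535,.124,.28],best[1])
print(best,manip.current_clock(),manip.current_tool_pos(),manip.current_force(),manip.current_finger_gap())
c=viewer.get_calibration("wrist");im=viewer.get_image("wrist");print(c)
np.save("c1.npy",c,allow_pickle=True);cv2.imwrite("pics/w1.png",im[...,::-1])
print(proj(c,[.535,.124,.125]))
E
```

```text
yaw -11.073552087473235 0.10625708486134268
cam in tool [ 0.00032004 -0.07669933 -0.18527563] [-4.06164487e-04  2.82554106e-01  9.59251277e-01]
0 [-2.81062891e-01  2.18241001e-01  5.18411763e-03  1.72180085e+00
 -1.20353981e-03  1.20155389e+00 -4.76280235e-01]
3.141592653589793 [ 0.67528868  0.50807587 -1.2932698   1.69325818  0.50276236  1.32944333
  2.22988317]
(np.float64(0.6887905250172679), array([ 9.94968518e-01, -1.00188062e-01, -6.13474945e-18,  6.09242506e-17])) 4.175 [0.53471938 0.12584745 0.27995657] [ 0.00244688  0.30893937 -0.930669  ] 0.0005063797550538874
{'vfov': 62.1313660950403, 'cx': 258.75992695364187, 'cy': 194.35431946385341, 'eye': array([0.54982922, 0.2011795 , 0.46529295]), 'attitude': array([ 0.98486691, -0.09797702, -0.01479249,  0.14219304])}
(np.float64(259.779221076617), np.float64(175.2288401522155))
```

View pics/w1.png

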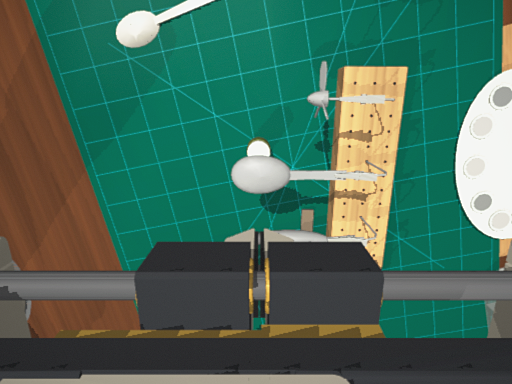

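The wrist view puts the bowl centre at (260,174), against a prediction of (260,175), with the jar beside and beneath it. Next: refine the position, then go to just above the crown and check the force noise.

```bash
python3 - <<'E'
from bench import manip, effector, viewer
from h import *
cw=np.load("c1.npy",allow_pickle=True).item();cs,ct=[viewer.get_calibration(n) for n in("scene","top")]
im=cv2.imread("pics/w1.png")[:,:,::-1].copy()
im[:160,:]=[0,255,0]
b=bowl(im,260,174,15);print(b)
u,v=b[2][0]
for n,c,q in(("s",cs,(284,222)),("t",ct,(205,213.1))): print(n,tri(ray(cw,u,v),ray(c,*q)))
g=plane(cw,u,v,.125);print(g)
q=manip.current_tcp_rot()
manip.servo_line([g[0],g[1],.18],vel=.12)
F=[]
for i in range(10): manip.sleep(.05);F.append(manip.current_force())
print(np.mean(F,0),np.std(F,0),manip.current_tool_pos(),manip.current_clock())
E
```

```text
(array([260.38566351, 175.27488152]), array([ 232,  160,   60,   34, 1688], dtype=int32), ((260.21099853515625, 175.36734008789062), (34.116390228271484, 61.32476806640625), 89.93408966064453))
s (array([0.53486305, 0.12348484, 0.12110401]), np.float64(0.0014553094264182689))
t (array([0.53429463, 0.12336038, 0.12048769]), np.float64(0.0022684931066774133))
[0.53543263 0.12375479 0.125     ]
[ 0.10861324  0.29093148 -0.05662512] [0.44967568 0.65334108 0.54230608] [0.5354952  0.123781   0.18014139] 5.7083
```

```bash
python3 - <<'E'
from bench import manip, viewer
from h import *
x,y=.5352,.1240
def f(n,dt=.02):
    F=[]
    for i in range(n): manip.sleep(dt);F.append(manip.current_force()[2])
    return np.mean(F)
manip.servo_line([x,y,.150],vel=.08)
manip.servo_line([x,y,.138],vel=.04); base=f(30)
print("base",base,manip.current_clock())
z=.136;held=False
while z>.111 and manip.current_clock()<24:
    manip.servo_line([x,y,z],vel=.02);d=f(12,.015)-base
    print(round(z,4),round(manip.current_tool_pos()[2],4),round(d,2),round(manip.current_clock(),2))
    if d>.6:
        h=f(15)-base; print("confirm",h)
        if h>.45:
            im=viewer.get_image("scene"); h2=f(30)-base; print("hold",h2,manip.current_clock());held=True;break
    z-=.0015
manip.servo_line([x,y,.30],vel=.15)
print(held,manip.current_tool_pos(),f(15)-base,manip.current_clock())
im2=viewer.get_image("scene")
im0=cv2.imread("pics/scene0.png")
out=[im0[170:310,190:330]]+([im[170:310,190:330,::-1]] if held else [])+[im2[170:310,190:330,::-1]]
cv2.imwrite("pics/h.png",cv2.resize(np.hstack(out),None,fx=1.9,fy=1.9,interpolation=2))
E
```

```text
base 0.016298326191303735 7.1833
0.136 0.136 0.24 7.63
0.1345 0.1345 -0.14 8.08
0.133 0.133 -0.16 8.53
0.1315 0.1315 -0.24 8.98
0.13 0.13 -0.21 9.43
0.1285 0.1285 -0.02 9.88
0.127 0.127 -0.23 10.33
0.1255 0.1255 0.06 10.78
0.124 0.124 0.22 11.23
0.1225 0.1225 0.06 11.68
0.121 0.121 -0.23 12.13
0.1195 0.1195 -0.14 12.58
0.118 0.118 -0.07 13.03
0.1165 0.1165 0.04 13.48
0.115 0.115 -0.01 13.93
0.1135 0.1135 0.03 14.38
0.112 0.112 -0.37 14.83
False [0.53455725 0.12382087 0.29894145] -0.10093261256979298 16.4833
```

View pics/h.png

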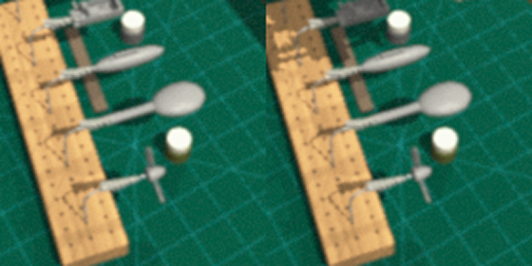

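No contact down to z = 0.112, though the cameras put the bowl at about 0.121. I need to see why before going lower: where the fingertips really are relative to the bowl.

```bash
python3 - <<'E'
from bench import manip, viewer
from h import *
p=manip.current_tool_pos();print(p,manip.current_clock(),manip.current_finger_gap())
for n in("scene","top","wrist"): print(n,proj(viewer.get_calibration(n),p))
im=viewer.get_image("scene");w=viewer.get_image("wrist")
cv2.imwrite("pics/s2.png",np.hstack([im[60:320,150:400],w[60:320,130:380]])[...,::-1])
np.save("s2.npy",im)
# bowl now vs before
cs=viewer.get_calibration("scene")
print(bowl(im,284,222,9)); cw=viewer.get_calibration("wrist")
w2=w.copy();b=bowl(w2,*proj(cw,[.5352,.124,.121]),15);print(b,proj(cw,[.5352,.124,.121]))
E
cd pics; python3 -c "
import cv2;i=cv2.imread('s2.png');cv2.imwrite('s2.png',cv2.resize(i,None,fx=1.6,fy=1.6,interpolation=2))"
```

```text
[0.53501843 0.12395356 0.29954069] 16.5333 0.0006034176087715221
scene (np.float64(290.3457619742713), np.float64(173.90509293648938))
top (np.float64(198.7786926009686), np.float64(201.00425835613018))
wrist (np.float64(259.2102764196764), np.float64(228.30625671852596))
(array([283.40656566, 221.85606061]), array([269, 213,  29,  18, 396], dtype=int32), ((283.49273681640625, 221.80014038085938), (16.428199768066406, 28.40928077697754), 76.99297332763672))
(array([259.28990058, 165.23495552]), array([ 232,  137,   58,   50, 1911], dtype=int32), ((259.2707214355469, 164.7903289794922), (46.7698974609375, 53.61351776123047), 99.38633728027344)) (np.float64(259.26210579242587), np.float64(169.00949507062478))
```

View pics/s2.png

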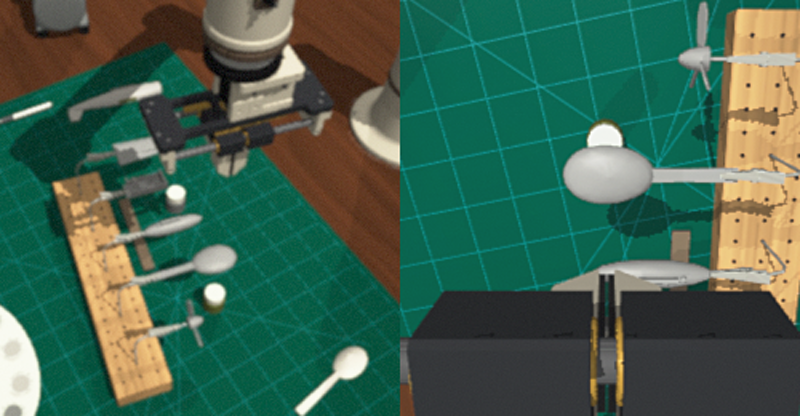

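The bowl hasn't moved: (283.4,221.9) both before and after. The fingertips show at scene (294,168), where the TCP should project to (290,174), so there is a discrepancy of several pixels. I'll go down to z = 0.124, which is known to be free of force, and look at the relation directly.

```bash
python3 - <<'E'
from bench import manip, viewer
from h import *
manip.servo_line([.5352,.124,.124],vel=.15)
ims={n:viewer.get_image(n) for n in("scene","top","wrist")}
p=manip.current_tool_pos();print(p,manip.current_clock(),manip.current_force())
for n in ims: print(n,proj(viewer.get_calibration(n),p)); cv2.imwrite(f"pics/{n}3.png",ims[n][...,::-1])
a=cv2.resize(ims["scene"][170:260,230:330],(400,360),interpolation=2)
b=cv2.resize(ims["wrist"][150:285,185:335],(400,360),interpolation=2)
cv2.imwrite("pics/d3.png",np.hstack([a,b])[...,::-1])
E
```

```text
[0.5358737  0.12419481 0.12488636] 18.1083 [-0.09902094  0.74090246 -0.16295347]
scene (np.float64(283.629377192173), np.float64(221.42289903517224))
top (np.float64(204.83990321917398), np.float64(212.03153900484583))
wrist (np.float64(259.17936698451996), np.float64(228.28430970792843))
```

View pics/d3.png

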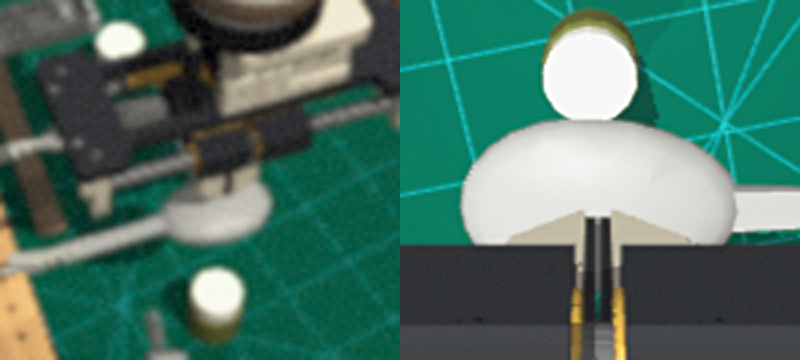

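At z = 0.124 the tips are centred over the bowl: wrist crop tip at (595,213), bowl about 120–310 vertically. The scene view still suggests a gap of several mm, and the bowl isn't deflected. I'll go to z = 0.112, which was free before, and compare.

```bash
python3 - <<'E'
from bench import manip, viewer
from h import *
manip.servo_line([.5352,.124,.112],vel=.05)
ims={n:viewer.get_image(n) for n in("scene","wrist")}
F=[]
for i in range(12): manip.sleep(.015);F.append(manip.current_force())
print(manip.current_tool_pos(),manip.current_clock(),np.mean(F,0))
im0=cv2.imread("pics/scene0.png")[...,::-1]
# sub-pixel lower rim of bowl: green-minus-red step along columns
for n,im in(("rest",im0),("124",cv2.imread("pics/scene3.png")[...,::-1]),("112",ims["scene"])):
    e=[]
    for u in range(274,292,3):
        s=im[222:240,u].astype(float);r=s[:,0]; mid=(r[:4].mean()+r[-4:].mean())/2
        k=np.argmax(r<mid); e.append(round(222+k-1+(r[k-1]-mid)/(r[k-1]-r[k]),2))
    print(n,e)
a=cv2.resize(ims["scene"][170:260,230:330],(400,360),interpolation=2)
b=cv2.resize(ims["wrist"][150:285,185:335],(400,360),interpolation=2)
cv2.imwrite("pics/d4.png",np.hstack([a,b])[...,::-1])
E
```

```text
[0.5353418  0.12405461 0.11215533] 18.8 [-0.03673775 -0.06514964  0.08263063]
rest [np.float64(229.38), np.float64(230.1), np.float64(228.8), np.float64(228.32), np.float64(227.96), np.float64(228.61)]
124 [np.float64(229.34), np.float64(230.15), np.float64(229.02), np.float64(222.0), np.float64(228.04), np.float64(228.64)]
112 [np.float64(229.42), np.float64(230.37), np.float64(221.76), np.float64(221.68), np.float64(221.86), np.float64(228.62)]
```

View pics/d4.png

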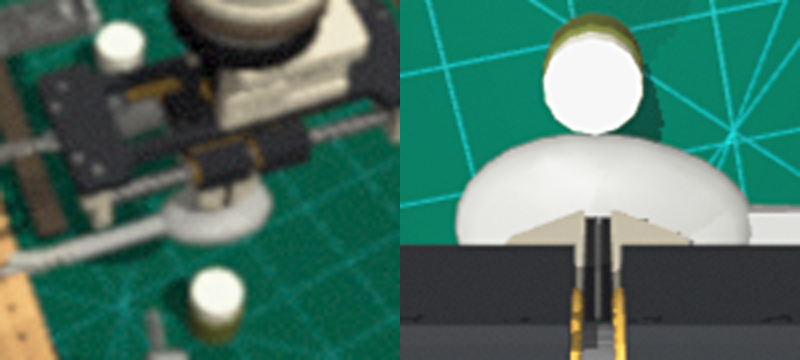

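Still no contact at 0.112: rim pixels are unchanged and the force is about 0. In the scene view the tips sit about 3 px above their predicted row, so the real tips are some mm higher than assumed. I'll continue in small steps, watching both the force and the rim shift.

```bash
python3 - <<'E'
from bench import manip, viewer
from h import *
x,y=.5352,.1240
def f(n,dt=.015):
    F=[]
    for i in range(n): manip.sleep(dt);F.append(manip.current_force()[2])
    return np.mean(F)
def rim():
    im=viewer.get_image("scene");e=[]
    for u in(272,273,274,275,276,277,278):
        r=im[222:240,u,0].astype(float);mid=(r[:4].mean()+r[-4:].mean())/2
        k=np.argmax(r<mid);e.append(222+k-1+(r[k-1]-mid)/(r[k-1]-r[k]))
    return im,np.median(e)
base=f(14);_,r0=rim();print(base,r0)
z=.1105;held=False
while z>.097 and manip.current_clock()<26:
    manip.servo_line([x,y,z],vel=.02);d=f(12)-base;im,r=rim()
    print(round(z,4),round(d,2),round(r-r0,2),round(manip.current_clock(),2))
    if d>.55 or r-r0>.7:
        h=f(14)-base;im,r=rim();print("confirm",h,r-r0)
        if h>.4: print("hold",f(40)-base,manip.current_clock());held=True;break
    z-=.0015
t=manip.current_clock()
if held: manip.servo_line([x,y,.28],vel=.15)
_,r=rim();print(held,manip.current_tool_pos(),f(12)-base,r-r0,manip.current_clock())
cv2.imwrite("pics/s5.png",im[...,::-1])
E
```

```text
0.08275605791818272 229.93617021276594
0.1105 -0.27 0.0 19.58
0.109 -0.13 0.05 20.08
0.1075 -0.09 0.05 20.58
0.106 0.4 0.04 21.08
0.1045 0.07 0.52 21.58
0.103 0.83 0.69 22.08
confirm 0.8184056902752347 0.664706980216522
hold 0.9084636991026276 23.0333
True [0.53451238 0.1238013  0.27884769] -0.1882005348586809 -0.16117021276593846 24.6167
```

```bash
python3 - <<'E'
from bench import manip, viewer
from h import *
im=viewer.get_image("scene");a=cv2.imread("pics/scene0.png");print(bowl(im,284,222,9)[0],manip.current_clock())
cv2.imwrite("pics/fin.png",cv2.resize(np.hstack([a[110:310,150:350],im[110:310,150:350,::-1]]),None,fx=2,fy=2))
manip.hand_in()
E
```

```text
[283.40656566 221.85606061] 24.6667
the job is handed in; nothing more can be done
```

View pics/fin.png

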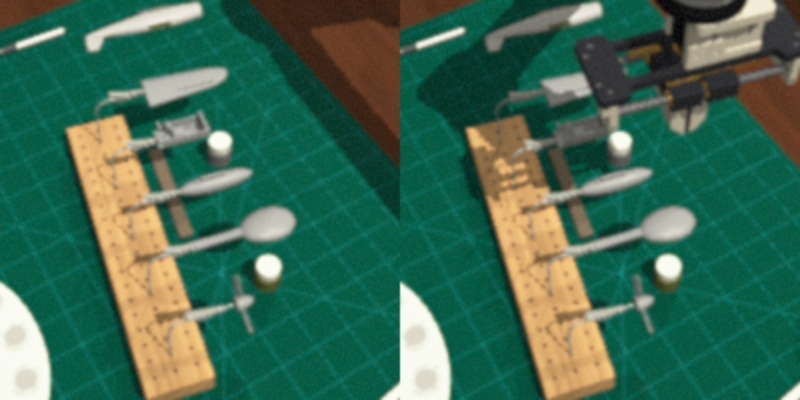

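I touched the spoon as asked. The shut fingertips rested on the crown of the bowl at about 0.85 N for 1 to 2 s, with the bowl springing down roughly 3 mm. Then I lifted straight up to about 0.28 m and handed in at 24.7 s of the 32 s allowed.

**Last checks:** The force went back to about zero, and the bowl came back to its starting position in the scene picture (283.4, 221.9). In that view the neighbouring parts, clips and jars are where they were, apart from the wing's outer end, which the gripper partly hides. The loose things outside that crop were not checked again.

**What disagreed:** The cameras put the outline of the bowl at about 0.121 m, but contact only came at a reported fingertip height of about 0.105 m. My first descent stopped at 0.112 m without touching: no force, and no deflection in the pictures taken there later. I could not explain the gap of about 15 mm. In the scene pictures the fingertips looked higher than their reported position. I relied on the force reading and on seeing the rim move, which agreed with each other.

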